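Swing the lens arm in front of the camera

TASK

Swing the long aluminium arm that carries the round lens about its pivot, by pushing its free end towards the camera side, until the arm rests fully against its steel stop post and the lens stands in front of the camera. Leave it there, and do not move the short arm with the square filter or the mirror on its block.

Things in the scene. Friction and masses are not known exactly. Their poses are not given: they have to be found in the camera images.
- lens_arm (a joint): Angle (rad) of the long lens arm about its fixed upright pivot screw: 0 = against the stop post, positive = swung away, anticlockwise from above; starts at 0.5 to 0.9. Stiff friction pivot, no spring: stays where left, about 1 N at the free end moves it. Stop: 12 mm steel post, top 40 mm above the bench, 190 mm from the pivot, on the side of the black drum camera (top 105 mm above the bench).
- lens_arm_end (a point): On the long arm's centre line, half-way up (23 mm above bench), 20 mm from its free end. Bar 24 mm wide, underside 14, top 32 mm above bench. x axis: along the bar to the pivot, 240 mm away; z up; +y side: camera and stop; push on the -y side. 47 mm round lens stands on the bar 100 mm from the pivot, top 84 mm. Pivot, stop, camera share a fixed clear plate, 10 mm thick, partly under the arm.
- filter_arm_end (a point): Bystander: point near the free end of the short arm, 120 mm from its own pivot, 20 mm above the bench. Aluminium bar 140 mm long, 18 mm wide, with a square amber filter in a black 38 mm frame (top 64 mm above the bench), on its own fixed 150 x 75 mm clear plate; it swings if touched. x axis: along the bar to its pivot.
- mirror_center (a point): Bystander: centre, 32 mm above the bench, of a loose square mirror (56 mm wide) standing on a white 65 x 60 x 14 mm block; 66 mm high in all. z up.

How it is judged:
At the end, for the whole second after the job is handed in: The lens arm is at rest against its stop post, within 0.08 rad (about 19 mm at the free end); the short filter arm's end and the mirror are within 20 mm of where they started (value of joint lens_arm below 0.08 rad and velocity of joint lens_arm between -0.05 and 0.05 rad/s and distance of each of filter_arm_end, mirror_center from where it was at the start of the episode below 0.02 m); the robot touches nothing.
It fails at once if the short filter arm's end is moved by more than 20 mm (distance of filter_arm_end from where it was at the start of the episode above 0.02 m).
It fails at once if the mirror is moved by more than 20 mm (distance of mirror_center from where it was at the start of the episode above 0.02 m).
It also fails if it takes over 30 s, if anything falls off the work surface, if the arm or the gripper's body presses on something with over 40 N, if the wrist force passes 120 N, or if a joint passes its speed limit or range.

ROBOT

A 6-joint arm with a two-finger parallel gripper is mounted at the origin on the work surface. World frame = base frame: x ahead of the robot, y to its left, z up, the work surface at z = 0. Lengths are in m, angles in rad, forces in N, time in s.
With the tool pointing down it reaches from about 0.4 to 0.825 m from the base axis. Payload 7 kg.
Tool frame: the origin (TCP) lies at the very end of the fingers, on their centre line; the grasp point (between the pads) lies 19 mm behind it; z points along the fingers, x is the direction in which the jaws open and shut, and the axes are right-handed (so a half turn about z gives the same grasp; the last joint's range is limited). The gripper opens to 88 mm and grips with 3 to 60 N. Pads are 19 mm wide; open, the fingers measure 130 mm over their backs; the gripper's body (78 mm by 193 mm) begins 47 mm behind the grasp point.
Start: joints at [-0.959, 0.359, 0.012, 0, -1.224, -0.288], TCP at [0.215, -0.64, 0.194] pointing down, gripper open.
Joint ranges: [-3.07, 3.07], [-1.43, 2.12], [-1.02, 1.25], [-3.03, 1.67], [-3.05, -0], [-3.03, 3.03]. Speed limits (rad/s): [2.39, 2.39, 3.01, 3.14, 3.14, 3.14].

INTERFACE

Orientations are given as a 3x3 rotation matrix whose columns are the frame's x, y, z axes.
In Python, from workcell import get_state, vision, sign_off gives the robot as it stands.
- The arm moves only by the tool move_arm, never from a script. Its argument "commands" is text: rows parted by semicolons, each of 7 numbers parted by spaces: the turn, a rotation vector about the tool's x, y, z in units of 8 degrees (1.0 is 8 degrees), then the shift along the tool's x, y, z in units of 0.02 m (1.0 is 0.02 m), then the closure in counts, from 0 (fully open) to 255 (shut). A call has 1 to 20 rows; each row shifts and turns the commanded pose from where the row before left it, along the tool's axes as they then stand; what a row does not reach is not made up. A row lasts 1/10 s, in which the tool goes at most 50 mm and 8.59 degrees, less where a joint would pass 70% of its speed; a pose out of reach is approached as far as the arm can. A call with a number of a shift or a turn outside -1 to 1 is refused whole. A call with a gripper value outside its range is refused whole. The fingers move at their own pace and stop on an object; the grip force is fixed at half the most. Time passes only in rows, so rows that do not move let the fingers close. It gives the time, the measured TCP pose, the force and the opening at its end, in the units of the state.
- get_state(): the state, without advancing time (a new reading comes with each control period).
- vision.get_image(name): name is "side" or "top"; returns (picture, depth): 400x640x3 uint8, blue, green, red; 400x640 float32, m along the optical axis (not along the pixel's ray), 0 where there is no reading.
- vision.camera_params(name): a dict with "K" (3x3 intrinsics, pixels), "view" (4x4, takes a point from world to camera coordinates). Camera axes: x right, y up, looking along -z (the intrinsics and any distortion apply to the point x, -y, -z); pixel columns grow to the right and rows downward; lengths in m; the calibration is good to about 2 mm. A picture is of the moment at which its call begins. camera_params takes no time and is no camera call.
- sign_off(): hands the job in, once; it reports no verdict.
The state is a dict: "time": time; "q": joint angles; "qd": joint speeds; "tau": joint torques, N m; "eef_pos": TCP position; "tool_rot": TCP orientation; "wrist_force": force on the tool from outside, world axes, zero at the start; "ft_torque": the same for the moment, N m; "width": finger opening in m.
Only numpy, scipy, OpenCV 4.12 (cv2) and the standard library are available. Lean on these libraries where they do the work, as an engineer would, in place of code of your own. Each camera call takes 0.05 s, during which the arm holds its last target.

## Working session

There is one attempt and no reset: what is moved stays moved. The work goes in short steps, Python scripts to look and compute and a tool call to move; the robot and the scene stay as the last step left them, time stands still between calls to the robot, and variables do not carry over. Pictures are saved under pics/ and viewed, and the job is handed in when it is done.

Besides the shell and the picture viewer there is one more tool, called after "Request:" by a JSON object that holds its "name" and its "arguments". move_arm: Moves the arm, as the interface text tells. Its arguments: {"type":"object","properties":{"commands":{"type":"string"}},"required":["commands"]}

```bash
mkdir -p pics; ls; python3 - <<'E'
from workcell import get_state, vision
import cv2, numpy as np
s=get_state(); print(s['time'],s['eef_pos'],s['tool_rot'],s['width'])
for n in ('top','side'):
    im,d=vision.get_image(n); cv2.imwrite(f'pics/{n}0.png',im); np.save(f'{n}0.npy',d); np.save(f'{n}0im.npy',im)
    p=vision.camera_params(n); print(n,p)
E
```

```text
pics
0.0 [ 0.21455961 -0.63940696  0.19290586] [[-3.18115467e-01  9.48051711e-01 -7.09657225e-04]
 [ 9.48050436e-01  3.18116210e-01  1.56457576e-03]
 [ 1.70905219e-03 -1.75075093e-04 -9.99998524e-01]] 0.08786991680285078
top {'K': array([[460.10571266,   0.        , 322.16460283],
       [  0.        , 460.10571266, 199.12347333],
       [  0.        ,   0.        ,   1.        ]]), 'view': array([[-0.02438814, -0.99967665, -0.00719781,  0.05868984],
       [ 0.99365112, -0.02503089,  0.10968545, -0.53247122],
       [-0.10983016, -0.00447708,  0.99394029, -1.68765134],
       [ 0.        ,  0.        ,  0.        ,  1.        ]])}
side {'K': array([[457.73988722,   0.        , 320.70100238],
       [  0.        , 457.73988722, 194.94826834],
       [  0.        ,   0.        ,   1.        ]]), 'view': array([[-0.89973091, -0.43628079,  0.01197294,  0.4763786 ],
       [ 0.3461653 , -0.69664333,  0.62837701, -0.20163524],
       [-0.26580795,  0.56951484,  0.77781681, -1.31755132],
       [ 0.        ,  0.        ,  0.        ,  1.        ]])}
```

View pics/top0.png

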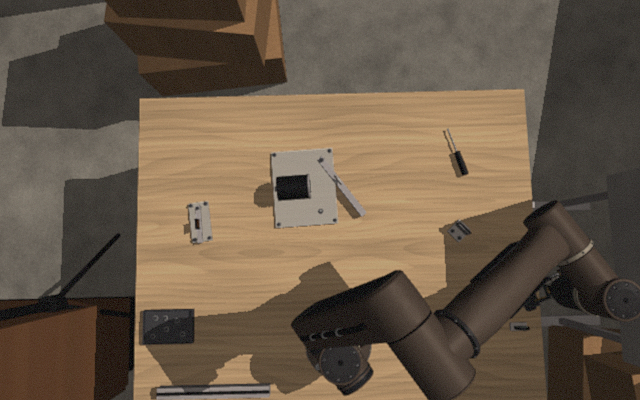

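View pics/side0.png

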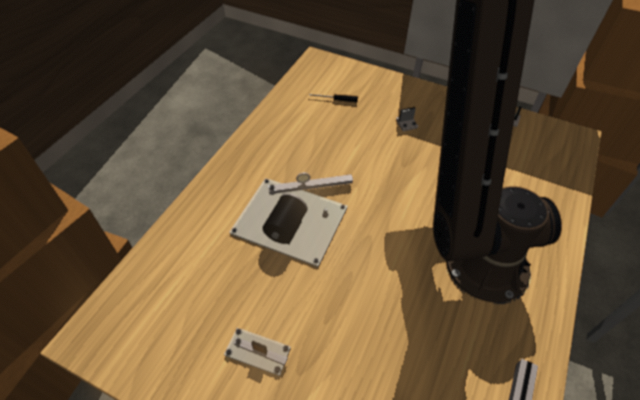

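The top view shows the lens arm running from its pivot near (320,160) to its free end near (362,214). The stop is near (321,211), the drum camera near (293,187), the filter arm near (200,222) and the mirror near (458,231). Next I'll zoom in and convert these to world positions.

```bash
cat > h.py <<'E'
import numpy as np
from workcell import vision
def ray(n,u,v,z):
    p=vision.camera_params(n);K=p['K'];V=p['view'];R=V[:3,:3];t=V[:3,3]
    c=np.array([(u-K[0,2])/K[0,0],-(v-K[1,2])/K[1,1],-1.0])
    d=R.T@c;o=-R.T@t
    return o+d*(z-o[2])/d[2]
def proj(n,P):
    p=vision.camera_params(n);K=p['K'];V=p['view'];c=V[:3,:3]@np.asarray(P)+V[:3,3]
    return np.array([K[0,0]*c[0]/-c[2]+K[0,2],K[1,1]*-c[1]/-c[2]+K[1,2]])
E
python3 - <<'E'
from h import *
import cv2
im=np.load('top0im.npy'); c=im[140:240,260:380]; cv2.imwrite('pics/topz.png',cv2.resize(c,None,fx=6,fy=6,interpolation=cv2.INTER_CUBIC))
im=np.load('side0im.npy'); c=im[160:285,225:365]; cv2.imwrite('pics/sidez.png',cv2.resize(c,None,fx=4.7,fy=4.7,interpolation=cv2.INTER_CUBIC))
for nm,u,v,z in [('pivot',320,160,.032),('end',362,214,.032),('stop',321,211,.04),('mirror',458,231,.03),('filt',198,222,.02)]: print(nm,ray('top',u,v,z).round(3))
E
```

```text
pivot [0.682 0.05  0.032]
end [ 0.474 -0.101  0.032]
stop [0.489 0.051 0.04 ]
mirror [ 0.403 -0.453  0.03 ]
filt [0.46  0.512 0.02 ]
```

View pics/topz.png

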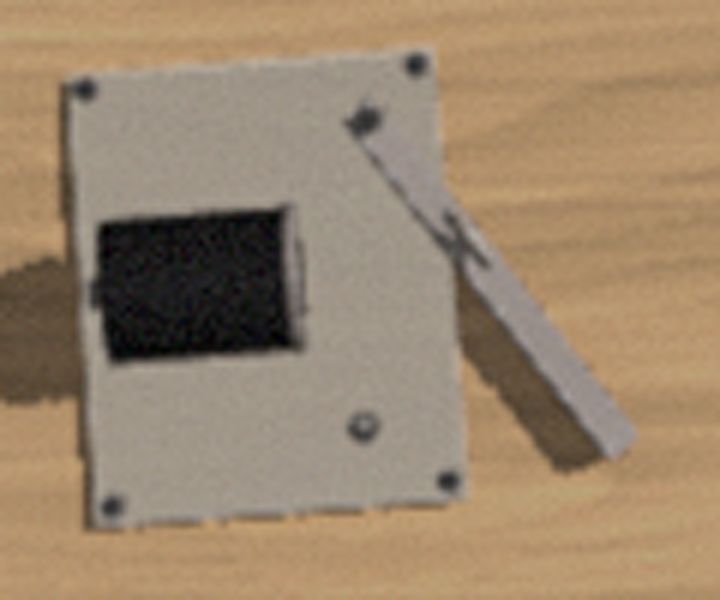

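View pics/sidez.png

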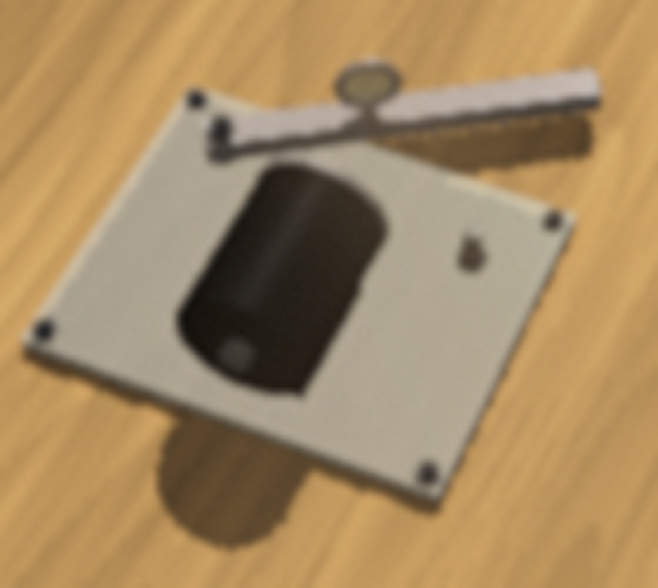

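```bash
python3 - <<'E'
from h import *
T=lambda x,y,z:ray('top',260+x/6,140+y/6,z)   # zoomed px
S=lambda x,y,z:ray('side',225+x/4.7,160+y/4.7,z)
piv=T(365,118,.036); e=(T(635,435,.032)+T(612,460,.032))/2; st=T(363,425,.04)
print('piv',piv,S(222,128,.036)); print('end',e,S(600,85,.032)); print('stop',st,S(470,240,.04))
for a in [(300,345),(300,207),(105,360)]: print('cam',T(*a,.08))
d=e-piv; L=np.linalg.norm(d[:2]); print('len',L)
d=d/L; sv=(st-piv)[:2]; ds=np.linalg.norm(sv); print('stop dist',ds)
a0=np.arctan2(sv[1],sv[0]); a_end=np.arctan2(d[1],d[0]); th0=a0+np.arcsin(.018/ds)  # bar centreline ccw of stop
print('final dir',np.degrees(th0)%360,'now',np.degrees(a_end)%360,'angle',((a_end-th0)%(2*np.pi)))
for th in (a_end,th0):
    u=np.array([np.cos(th),np.sin(th)]); n=np.array([-u[1],u[0]])  # ccw normal = away from stop
    for r in (.21,.235): print('r',r,'centre',piv[:2]+r*u,'tcp contact',piv[:2]+r*u+n*(.012+.0095),'n',n)
E
```

```text
piv [0.68212517 0.04680698 0.036     ] [0.67806244 0.04503044 0.036     ]
end [ 0.4718947  -0.10800548  0.032     ] [ 0.46696421 -0.10667276  0.032     ]
stop [0.48919449 0.05264551 0.04      ] [0.48716    0.05858579 0.04      ]
cam [0.5352095  0.08917181 0.08      ]
cam [0.61954152 0.08735919 0.08      ]
cam [0.52906364 0.20711811 0.08      ]
len 0.26108188025700513
stop dist 0.19301900211058956
final dir 183.61752358209864 now 216.36770789104764 angle 0.5715985468261433
r 0.21 centre [ 0.51302726 -0.0777157 ] tcp contact [ 0.52577601 -0.09502811] n [ 0.59296515 -0.80522812]
r 0.235 centre [ 0.49289656 -0.09253983] tcp contact [ 0.50564531 -0.10985224] n [ 0.59296515 -0.80522812]
r 0.21 centre [0.4725436  0.03355687] tcp contact [0.47390016 0.01209971] n [ 0.06309576 -0.99800748]
r 0.235 centre [0.44759341 0.03197948] tcp contact [0.44894997 0.01052232] n [ 0.06309576 -0.99800748]
```

The two views agree to about 5 mm, and the arm angle is about 0.57 rad. I'll close the fingers and turn the tool so the jaw axis lies along the final arm direction.

Request:
{"name": "move_arm", "arguments": {"commands": "0 0 -0.5 0 0 0 255;0 0 -1 0 0 0 255;0 0 -1 0 0 0 255;0 0 -1 0 0 0 255;0 0 -1 0 0 0 255;0 0 -1 0 0 0 255;0 0 -1 0 0 0 255;0 0 -1 0 0 0 255;0 0 -1 0 0 0 255;0 0 -0.9 0 0 0 255;0 0 0 0 0 0 255"}}

```text
time: 1.2
eef_pos: [0.2146, -0.6396, 0.1934]
tool_rot: [[-0.998, -0.067, -0.0], [-0.067, 0.998, 0.001], [0.0, 0.001, -1.0]]
wrist_force: [0.3, 0.4, -0.1]
width: 0.0056
```

Request:
{"name": "move_arm", "arguments": {"commands": "0 0 0 -0.36 0.5 0 255;0 0 0 -0.72 1 0 255;0 0 0 -0.72 1 0 255;0 0 0 -0.72 1 0 255;0 0 0 -0.72 1 0 255;0 0 0 -0.72 1 0 255;0 0 0 -0.72 1 0 255;0 0 0 -0.72 1 0 255;0 0 0 -0.72 1 0 255;0 0 0 -0.72 1 0 255;0 0 0 -0.72 1 0 255;0 0 0 -0.72 1 0 255;0 0 0 -0.72 1 0 255;0 0 0 -0.72 1 0 255;0 0 0 -0.72 1 0 255;0 0 0 -0.72 1 0 255;0 0 0 -0.72 1 0 255;0 0 0 -0.72 1 0 255;0 0 0 -0.72 1 0 255;0 0 0 -0.72 1 0 255"}}

```text
time: 3.2
eef_pos: [0.4696, -0.2309, 0.1939]
tool_rot: [[-0.998, -0.062, 0.0], [-0.062, 0.998, 0.0], [-0.0, 0.0, -1.0]]
wrist_force: [-0.0, 0.5, 0.1]
width: 0.0003
```

Request:
{"name": "move_arm", "arguments": {"commands": "0 0 0 -0.72 1 0 255;0 0 0 -0.72 1 0 255;0 0 0 -0.72 1 0 255;0 0 0 -0.72 1 0 255;0 0 0 -0.3 0.4 0 255;0 0 0 0 0 0 255;0 0 0 0 0 0 255"}}

```text
time: 3.9
eef_pos: [0.5266, -0.1403, 0.1938]
tool_rot: [[-0.998, -0.065, -0.0], [-0.065, 0.998, 0.0], [0.0, 0.0, -1.0]]
wrist_force: [-0.2, -0.4, 0.6]
width: 0.0006
```

Request:
{"name": "move_arm", "arguments": {"commands": "0 0 0 0 0 0.5 255;0 0 0 0 0 1 255;0 0 0 0 0 1 255;0 0 0 0 0 1 255;0 0 0 0 0 1 255;0 0 0 0 0 1 255;0 0 0 0 0 0.7 255;0 0 0 0 0 0 255"}}

```text
time: 4.7
eef_pos: [0.5247, -0.1411, 0.0674]
tool_rot: [[-0.998, -0.063, -0.005], [-0.063, 0.998, 0.0], [0.004, 0.0, -1.0]]
wrist_force: [0.1, 0.6, 0.2]
width: 0.0007
```

```bash
python3 - <<'E'
from workcell import vision
import cv2
a,_=vision.get_image('top'); b,_=vision.get_image('side')
cv2.imwrite('pics/m1.png',cv2.resize(b[140:300,200:420],None,fx=3.6,fy=3.6)); cv2.imwrite('pics/m1t.png',cv2.resize(a[130:260,240:440],None,fx=4,fy=4))
E
```

```text
(no output)
```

View pics/m1.png

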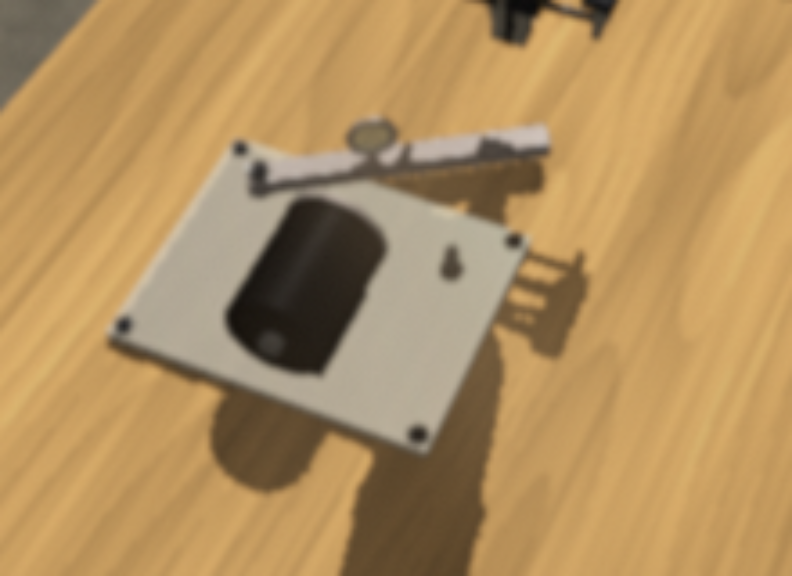

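View pics/m1t.png

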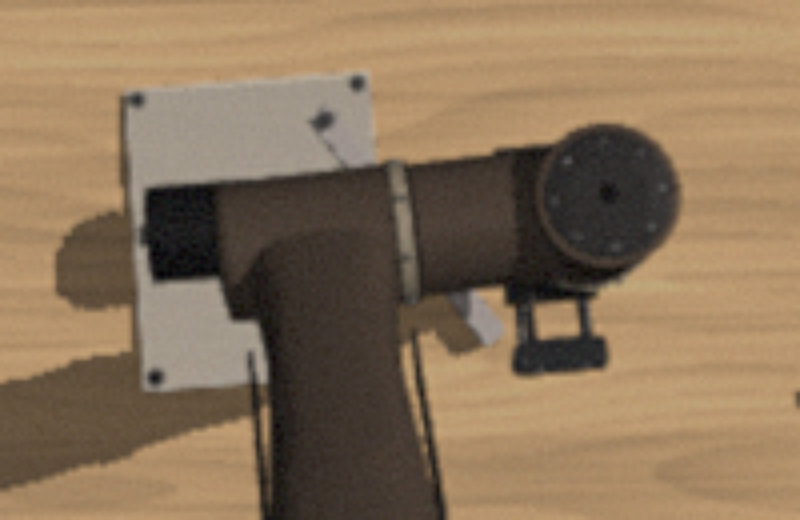

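```bash
python3 - <<'E'
from h import *
import cv2
print(proj('side',(.5247,-.1411,.0674)))
b,d=vision.get_image('side'); cv2.imwrite('pics/m2.png',b)
p=vision.camera_params('side')
a,d=vision.get_image('top')
# height of forearm over camera
K,V=(vision.camera_params('top')[k] for k in('K','view'))
for u,v in [(310,185),(300,180),(295,200),(325,185),(320,230),(390,180)]:
    z=d[v,u]; c=np.array([(u-K[0,2])/K[0,0]*z,-(v-K[1,2])/K[1,1]*z,-z]); print(u,v,(V[:3,:3].T@(c-V[:3,3])).round(3))
E
```

```text
[341.24783163 157.75871278]
310 185 [0.517 0.075 0.527]
300 180 [0.533 0.101 0.518]
295 200 [0.48  0.116 0.515]
325 185 [0.516 0.035 0.528]
320 230 [0.392 0.05  0.647]
390 180 [ 0.522 -0.135  0.55 ]
```

View pics/m2.png

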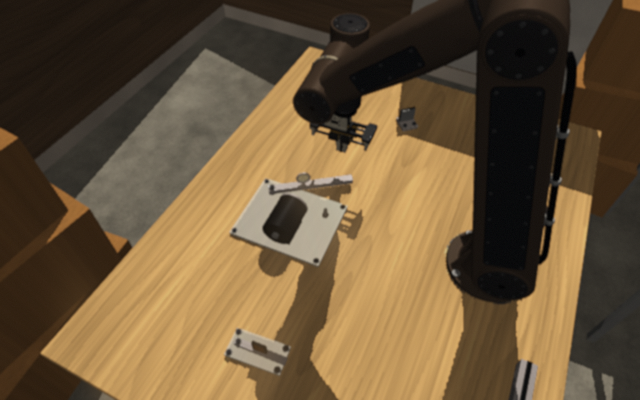

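```bash
python3 - <<'E'
from h import *
from workcell import get_state
import cv2
s=get_state();print(s['time'],s['eef_pos'],proj('side',s['eef_pos']))
b=cv2.imread('pics/m2.png'); cv2.imwrite('pics/m3.png',cv2.resize(b[100:200,270:390],None,fx=6,fy=6))
E
```

```text
4.9 [ 0.52755691 -0.14072318  0.07063496] [340.44295718 156.85760713]
```

View pics/m3.png

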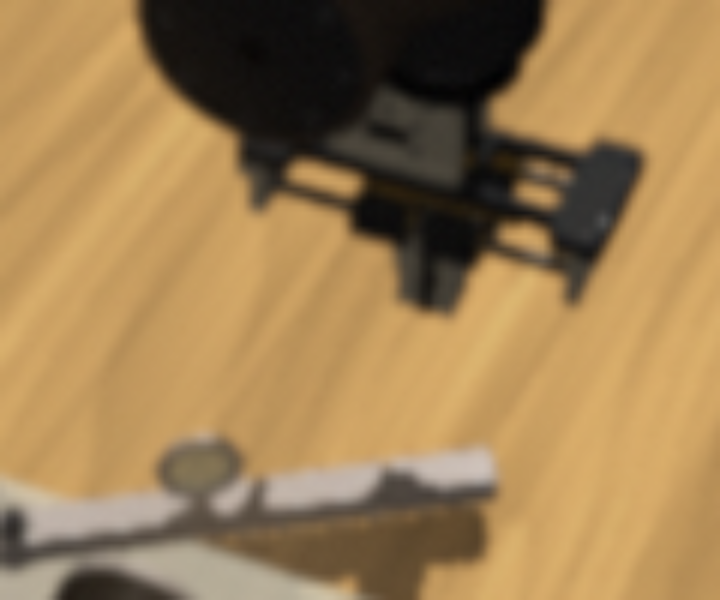

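```bash
python3 - <<'E'
from h import *
from workcell import get_state
b,d=vision.get_image('side'); s=get_state();print(s['time'],s['eef_pos'])
K,V=(vision.camera_params('side')[k] for k in('K','view'))
for u,v in [(341,151),(341,149),(339,149),(344,149),(341,146),(313,133),(365,148),(340,153),(341,155),(350,176),(330,178)]:
    z=d[v,u]; c=np.array([(u-K[0,2])/K[0,0]*z,-(v-K[1,2])/K[1,1]*z,-z]); print(u,v,b[v,u],(V[:3,:3].T@(c-V[:3,3])).round(3))
E
```

```text
4.95 [ 0.52769068 -0.14059995  0.07076461]
341 151 [ 54  84 108] [ 0.524 -0.133  0.107]
341 149 [27 32 35] [ 0.524 -0.132  0.116]
339 149 [35 43 47] [ 0.531 -0.132  0.113]
344 149 [53 63 66] [ 0.513 -0.131  0.122]
341 146 [18 21 24] [ 0.524 -0.129  0.132]
313 133 [55 72 85] [ 0.605 -0.098  0.179]
365 148 [54 67 75] [ 0.439 -0.109  0.18 ]
340 153 [ 97 158 201] [ 0.561 -0.218  0.002]
341 155 [103 169 212] [ 0.555 -0.214 -0.002]
350 176 [182 191 205] [ 0.477 -0.108  0.036]
330 178 [168 180 196] [ 0.534 -0.077  0.029]
```

The side view puts the closed fingertips at about z 0.105 (pixel 341,151), but the reported TCP z is 0.071. I'll go down in steps and check visually.

Request:
{"name": "move_arm", "arguments": {"commands": "0 0 0 0 0 0.4 255;0 0 0 0 0 0.8 255;0 0 0 0 0 0.8 255;0 0 0 0 0 0.3 255;0 0 0 0 0 0 255;0 0 0 0 0 0 255"}}

```text
time: 5.55
eef_pos: [0.5275, -0.1404, 0.0243]
tool_rot: [[-0.998, -0.066, 0.0], [-0.066, 0.998, -0.0], [-0.0, -0.0, -1.0]]
wrist_force: [-0.2, 0.0, -0.8]
width: 0.0003
```

```bash
cat > look.py <<'E'
import sys
from h import *
from workcell import get_state
import cv2
b,d=vision.get_image('side'); s=get_state();print(s['time'],s['eef_pos'],s['wrist_force'],proj('side',s['eef_pos']))
np.save('lb.npy',b);np.save('ld.npy',d)
cv2.imwrite(f'pics/{sys.argv[1]}.png',cv2.resize(b[110:235,265:405],None,fx=5,fy=5,interpolation=cv2.INTER_CUBIC))
K,V=(vision.camera_params('side')[k] for k in('K','view'))
vv,uu=np.mgrid[:400,:640]
P=np.stack([(uu-K[0,2])/K[0,0]*d,-(vv-K[1,2])/K[1,1]*d,-d],-1)-V[:3,3]
P=P@V[:3,:3]; np.save('lp.npy',P)
# lowest dark points near the tcp
m=(np.hypot(P[...,0]-s['eef_pos'][0],P[...,1]-s['eef_pos'][1])<.03)&(d>0)
z=P[...,2]
for v in range(120,215):
    r=np.where(m[v]&(z[v]>.045))[0]
    if len(r): print(v,r.min(),r.max(),P[v,(r.min()+r.max())//2].round(3))
E
python3 look.py m4
```

```text
5.6 [ 0.52774134 -0.14037215  0.02453756] [ 0.6000779  -0.39377016  0.65806054] [339.71629762 166.53824528]
123 336 336 [ 0.538 -0.114  0.234]
124 336 349 [ 0.512 -0.096  0.256]
125 339 345 [ 0.517 -0.109  0.239]
129 333 349 [ 0.519 -0.108  0.224]
130 333 349 [ 0.518 -0.106  0.221]
131 333 349 [ 0.515 -0.101  0.222]
132 333 350 [ 0.516 -0.102  0.217]
133 333 351 [ 0.518 -0.118  0.199]
134 333 350 [ 0.522 -0.119  0.193]
135 333 350 [ 0.522 -0.121  0.187]
136 334 350 [ 0.519 -0.12   0.185]
137 334 350 [ 0.519 -0.121  0.179]
138 333 351 [ 0.519 -0.123  0.174]
139 334 350 [ 0.516 -0.116  0.177]
140 334 351 [ 0.516 -0.114  0.174]
141 335 351 [ 0.514 -0.12   0.166]
142 333 344 [ 0.53  -0.118  0.156]
143 334 344 [ 0.527 -0.119  0.153]
144 335 343 [ 0.533 -0.136  0.131]
145 335 345 [ 0.521 -0.115  0.15 ]
146 337 345 [ 0.517 -0.112  0.151]
147 338 338 [ 0.527 -0.113  0.141]
148 337 337 [ 0.529 -0.111  0.137]
149 337 338 [ 0.529 -0.112  0.132]
150 337 338 [ 0.537 -0.131  0.107]
151 334 338 [ 0.531 -0.108  0.126]
152 335 338 [ 0.54  -0.131  0.096]
153 335 341 [ 0.533 -0.132  0.094]
154 335 344 [ 0.53  -0.132  0.091]
155 335 346 [ 0.527 -0.135  0.085]
156 335 346 [ 0.527 -0.134  0.081]
157 335 346 [ 0.526 -0.134  0.077]
158 335 345 [ 0.526 -0.134  0.072]
159 335 345 [ 0.525 -0.133  0.069]
160 337 344 [ 0.525 -0.133  0.064]
161 339 344 [ 0.521 -0.131  0.064]
```

View pics/m4.png

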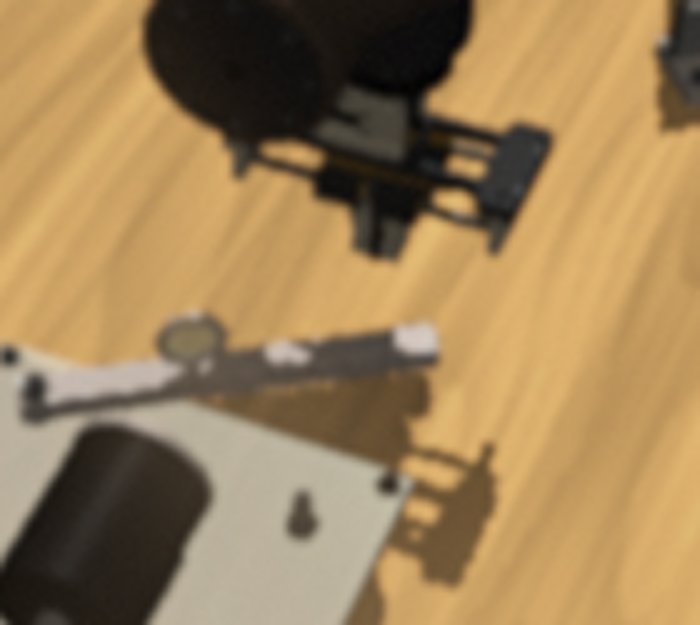

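The tip is visibly at about z 0.06 (pixel row 161), with the reported z at 0.024. That is again about 37 mm higher than reported, and the shadow gap confirms it. I'll go on down by sight.

Request:
{"name": "move_arm", "arguments": {"commands": "0 0 0 0 0 0.4 255;0 0 0 0 0 0.4 255;0 0 0 0 0 0.4 255;0 0 0 0 0 0.4 255;0 0 0 0 0 0 255;0 0 0 0 0 0 255"}}

```text
time: 6.2
eef_pos: [0.5269, -0.1404, -0.0085]
tool_rot: [[-0.998, -0.066, -0.001], [-0.066, 0.998, -0.0], [0.001, -0.0, -1.0]]
wrist_force: [-0.7, 0.3, 0.2]
width: 0.0004
```

```bash
python3 look.py m5 | (head -1; tail -8); python3 - <<'E'
import numpy as np
P=np.load('lp.npy');b=np.load('lb.npy')
for v in range(162,178): print(v,[ (u,P[v,u].round(3).tolist(),int(b[v,u].mean())) for u in (338,342)])
E
```

```text
6.25 [ 0.52721348 -0.14042391 -0.00818198] [ 0.2697388  -0.02646995 -0.69620736] [339.43559295 173.14320897]
162 [(338, [0.532, -0.134, 0.051], 55), (342, [0.516, -0.127, 0.065], 59)]
163 [(338, [0.532, -0.135, 0.045], 53), (342, [0.517, -0.132, 0.055], 63)]
164 [(338, [0.531, -0.133, 0.042], 51), (342, [0.517, -0.132, 0.05], 63)]
165 [(338, [0.532, -0.134, 0.036], 47), (342, [0.517, -0.133, 0.044], 64)]
166 [(338, [0.53, -0.131, 0.036], 54), (342, [0.515, -0.129, 0.044], 66)]
167 [(338, [0.531, -0.134, 0.026], 84), (342, [0.516, -0.13, 0.038], 68)]
168 [(338, [0.539, -0.154, -0.001], 126), (342, [0.517, -0.133, 0.03], 93)]
169 [(338, [0.534, -0.143, 0.007], 156), (342, [0.524, -0.152, 0.003], 138)]
170 [(338, [0.534, -0.142, 0.003], 167), (342, [0.522, -0.149, 0.002], 166)]
171 [(338, [0.532, -0.138, 0.003], 168), (342, [0.52, -0.145, 0.002], 174)]
172 [(338, [0.53, -0.134, 0.003], 168), (342, [0.516, -0.135, 0.008], 175)]
173 [(338, [0.529, -0.131, 0.002], 165), (342, [0.517, -0.139, -0.001], 173)]
174 [(338, [0.527, -0.126, 0.002], 145), (342, [0.514, -0.132, 0.003], 165)]
175 [(338, [0.525, -0.122, 0.002], 111), (342, [0.504, -0.104, 0.031], 137)]
176 [(338, [0.513, -0.094, 0.032], 80), (342, [0.499, -0.094, 0.039], 97)]
177 [(338, [0.51, -0.086, 0.037], 71), (342, [0.5, -0.095, 0.032], 75)]
```

View pics/m5.png

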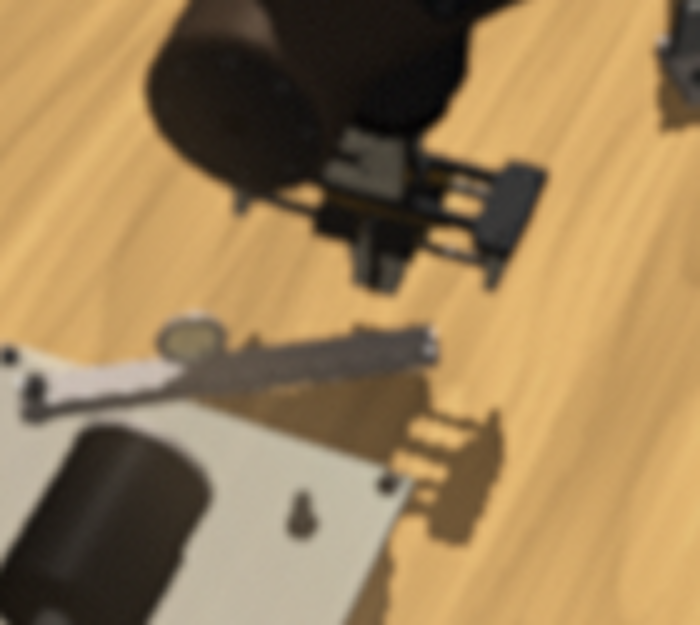

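Tip is now at about z 0.029 (row 168). I'll go 8 mm lower and start the slow push.

Request:
{"name": "move_arm", "arguments": {"commands": "0 0 0 0 0 0.2 255;0 0 0 0 0 0.2 255;0 0 0 0 0 0 255;0 0 0 0.11 0.25 0 255;0 0 0 0.11 0.25 0 255;0 0 0 0.11 0.25 0 255;0 0 0 0.11 0.25 0 255;0 0 0 0.11 0.25 0 255;0 0 0 0.11 0.25 0 255;0 0 0 0.11 0.25 0 255;0 0 0 0.11 0.25 0 255;0 0 0 0.11 0.25 0 255;0 0 0 0.11 0.25 0 255;0 0 0 0 0 0 255"}}

```text
time: 7.65
eef_pos: [0.5016, -0.0913, -0.0161]
tool_rot: [[-0.998, -0.066, 0.0], [-0.066, 0.998, 0.0], [-0.0, 0.0, -1.0]]
wrist_force: [0.2, 0.5, -0.4]
width: 0.0007
```

```bash
python3 look.py m6 | (head -1; tail -3)
```

```text
7.7 [ 0.50185729 -0.09152479 -0.01608474] [ 0.31477773  0.53307676 -0.02381537] [340.20558496 187.1732597 ]
```

View pics/m6.png

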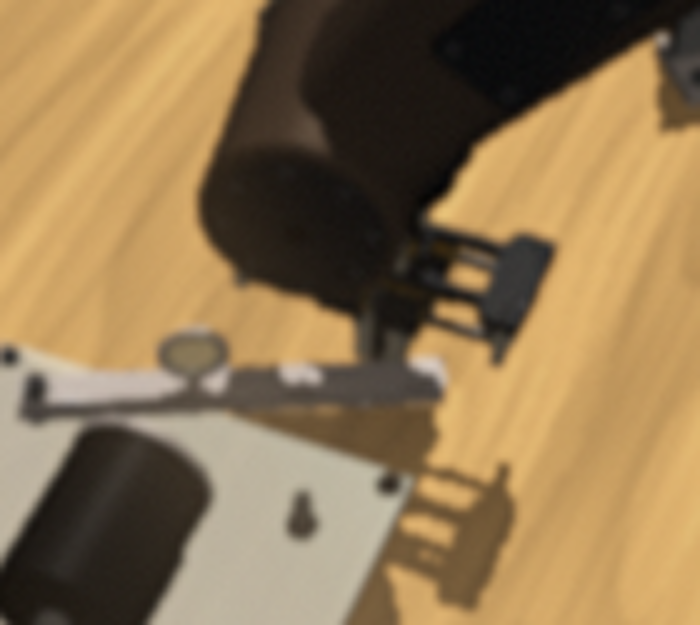

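The arm is moving and its end has shifted down in the crop from row 345 to about 375. I'll continue.

Request:
{"name": "move_arm", "arguments": {"commands": "0 0 0 0.12 0.25 0 255;0 0 0 0.12 0.25 0 255;0 0 0 0.12 0.25 0 255;0 0 0 0.12 0.25 0 255;0 0 0 0.12 0.25 0 255;0 0 0 0.12 0.25 0 255;0 0 0 0.12 0.25 0 255;0 0 0 0.12 0.25 0 255;0 0 0 0.12 0.25 0 255;0 0 0 0.12 0.25 0 255;0 0 0 0.12 0.25 0 255;0 0 0 0.12 0.25 0 255;0 0 0 0.12 0.25 0 255;0 0 0 0.12 0.25 0 255;0 0 0 0.12 0.25 0 255;0 0 0 0.12 0.25 0 255;0 0 0 0 0 0 255"}}

```text
time: 9.4
eef_pos: [0.4577, -0.0142, -0.0162]
tool_rot: [[-0.998, -0.066, -0.0], [-0.066, 0.998, 0.0], [0.0, 0.0, -1.0]]
wrist_force: [0.0, -0.3, -0.7]
width: 0.0002
```

```bash
python3 look.py m7 | (head -1; tail -3)
```

```text
9.45 [ 0.45794409 -0.01434263 -0.01617627] [ 0.81669592 -0.19934191  1.11026272] [342.77741507 208.51843446]
```

View pics/m7.png

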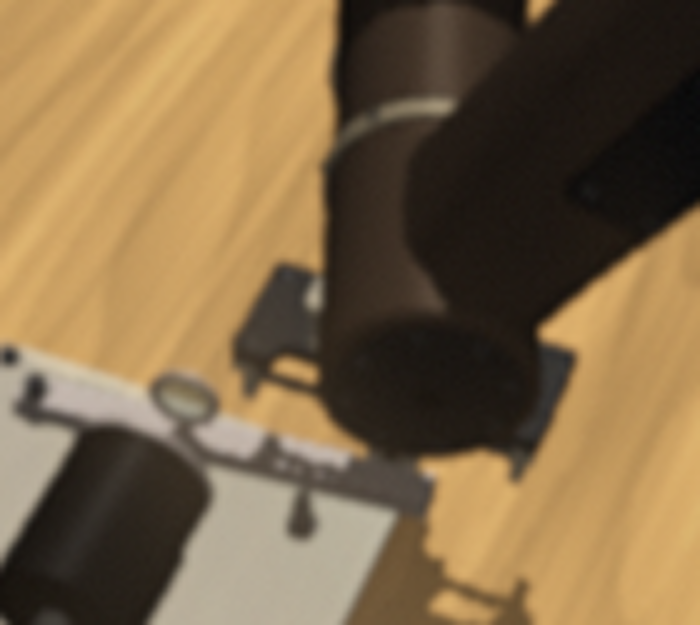

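The bar is close to the post near crop (300,500). I'll finish slowly and watch the force.

Request:
{"name": "move_arm", "arguments": {"commands": "0 0 0 0.06 0.2 0 255;0 0 0 0.06 0.2 0 255;0 0 0 0.06 0.2 0 255;0 0 0 0.06 0.2 0 255;0 0 0 0.06 0.1 0 255;0 0 0 0 0.1 0 255;0 0 0 0 0 0 255"}}

```text
time: 10.15
eef_pos: [0.4509, 0.0052, -0.0162]
tool_rot: [[-0.998, -0.066, -0.0], [-0.066, 0.998, 0.0], [0.0, 0.0, -1.0]]
wrist_force: [0.9, 0.5, 0.6]
width: 0.0005
```

Request:
{"name": "move_arm", "arguments": {"commands": "0 0 0 0 0.1 0 255;0 0 0 0 0.1 0 255;0 0 0 0 0 0 255"}}

```text
time: 10.45
eef_pos: [0.4506, 0.009, -0.0162]
tool_rot: [[-0.998, -0.065, -0.0], [-0.065, 0.998, -0.0], [0.0, -0.0, -1.0]]
wrist_force: [-0.0, 0.1, 0.4]
width: 0.0006
```

Request:
{"name": "move_arm", "arguments": {"commands": "0 0 0 0 0.1 0 255;0 0 0 0 0 0 255"}}

```text
time: 10.65
eef_pos: [0.4505, 0.0096, -0.0162]
tool_rot: [[-0.998, -0.066, -0.001], [-0.066, 0.998, -0.002], [0.001, -0.002, -1.0]]
wrist_force: [3.9, -12.4, -0.9]
width: 0.0004
```

Request:
{"name": "move_arm", "arguments": {"commands": "0 0 0 0 0.1 0 255;0 0 0 0 0 0 255"}}

```text
time: 10.85
eef_pos: [0.4504, 0.0099, -0.0161]
tool_rot: [[-0.998, -0.066, -0.001], [-0.066, 0.998, -0.004], [0.002, -0.004, -1.0]]
wrist_force: [10.3, -26.7, -2.5]
width: 0.0004
```

```bash
python3 look.py m8 | (head -1; tail -3)
```

```text
10.9 [ 0.45038726  0.00990963 -0.01612816] [ 11.12392465 -26.31009411  -2.09821072] [341.82138415 214.84204331]
```

View pics/m8.png

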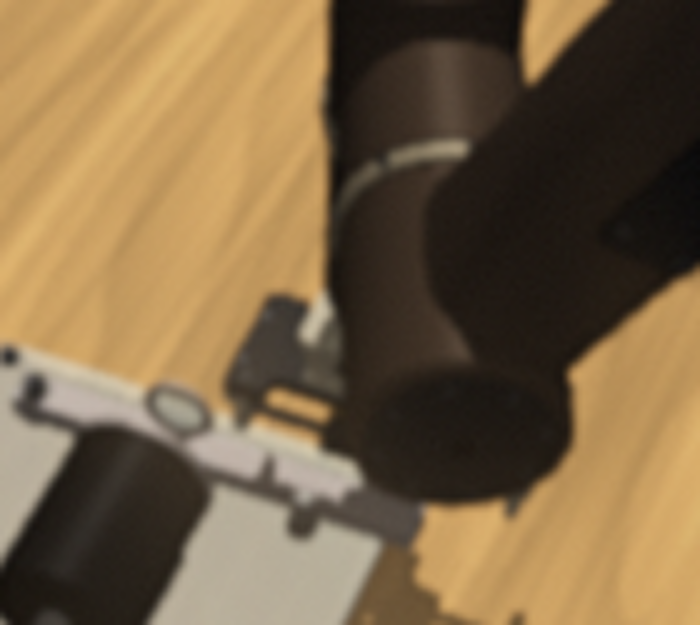

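The force rose to 27 N within 0.1 mm of the predicted contact, and the bar overlaps the post near crop (300,515). I'll back away straight, lift, and move clear to check.

Request:
{"name": "move_arm", "arguments": {"commands": "0 0 0 0 -0.2 0 255;0 0 0 0 -0.4 0 255;0 0 0 0 -0.8 0 255;0 0 0 0 -0.8 0 255;0 0 0 0 -0.5 0 255;0 0 0 0 0 -0.5 255;0 0 0 0 0 -1 255;0 0 0 0 0 -1 255;0 0 0 0 0 -1 255;0 0 0 0 0 -1 255;0 0 0 0 0 -1 255;0 0 0 0 0 -1 255;0 0 0 0 0 -1 255;0 0 0 0 0 -1 255;0 0 0 0 0 -1 255;0 0 0 0 -0.5 0 255;0 0 0 0 -1 0 255;0 0 0 0 -1 0 255;0 0 0 0 -1 0 255;0 0 0 0 -1 0 255"}}

```text
time: 12.9
eef_pos: [0.4597, -0.1314, 0.174]
tool_rot: [[-0.998, -0.066, 0.0], [-0.066, 0.998, 0.0], [-0.0, 0.0, -1.0]]
wrist_force: [0.2, 0.8, -0.1]
width: 0.0003
```

Request:
{"name": "move_arm", "arguments": {"commands": "0 0 0 0 -1 0 255;0 0 0 0 -1 0 255;0 0 0 0 -1 0 255;0 0 0 0 -1 0 255;0 0 0 0 -1 0 255;0 0 0 0 -1 0 255;0 0 0 0 -1 0 255;0 0 0 0 -1 0 255;0 0 0 0 -1 0 255;0 0 0 0 -1 0 255;0 0 0 0 -0.5 0 255;0 0 0 0 0 0 255"}}

```text
time: 14.1
eef_pos: [0.4734, -0.341, 0.1735]
tool_rot: [[-0.998, -0.064, -0.001], [-0.064, 0.998, 0.0], [0.001, 0.0, -1.0]]
wrist_force: [0.2, 0.7, -0.2]
width: 0.0002
```

```bash
python3 - <<'E'
from h import *
import cv2
from workcell import get_state
a,_=vision.get_image('top'); b,_=vision.get_image('side'); s=get_state(); print(s['time'],s['eef_pos'],s['wrist_force'])
a0=np.load('top0im.npy');b0=np.load('side0im.npy')
cv2.imwrite('pics/f_top.png',cv2.resize(a[140:240,260:380],None,fx=6,fy=6,interpolation=cv2.INTER_CUBIC))
cv2.imwrite('pics/f_side.png',b)
cv2.imwrite('pics/f_topfull.png',a)
for n,x,y,w in [('mirror side',395,100,25),('filter side',225,325,70)]:
    print(n,np.abs(b[y:y+40,x:x+w].astype(int)-b0[y:y+40,x:x+w]).mean())
E
```

```text
14.2 [ 0.4734389  -0.33990494  0.17370509] [-0.4686947   0.75201722 -0.36578415]
mirror side 2.1393333333333335
filter side 14.423928571428572
```

View pics/f_top.png

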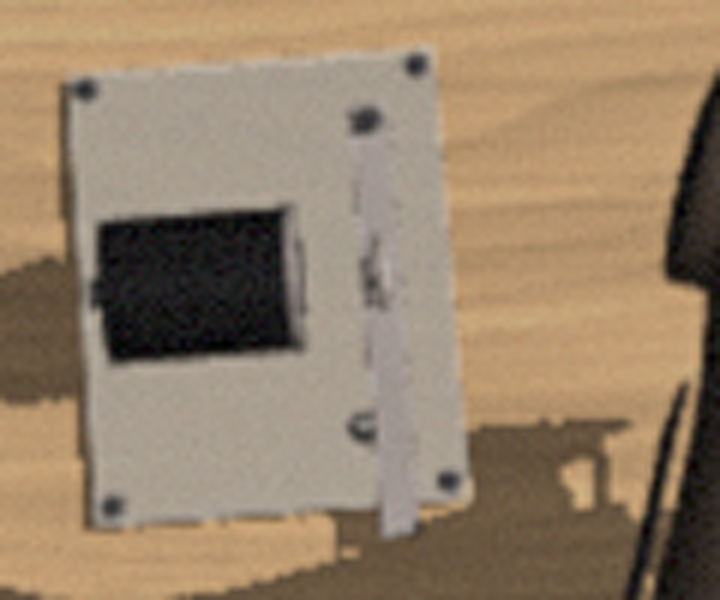

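View pics/f_side.png

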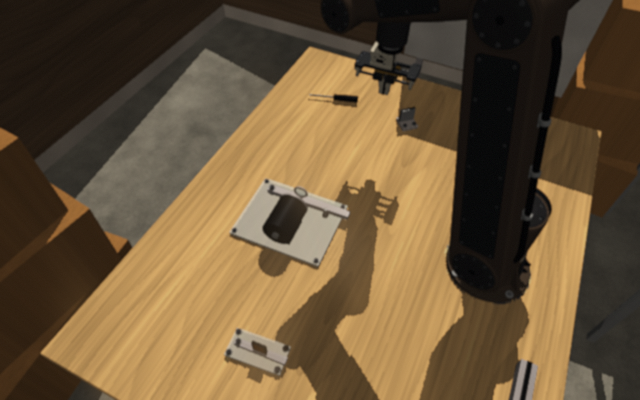

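The top view shows the bar lying along the post (crop (365,427)), in front of the camera. The mirror at (405,120) and the filter arm at (258,350) look unmoved in the side view. One numeric check, then hand in.

```bash
python3 - <<'E'
from h import *
import cv2
from workcell import sign_off
T=lambda x,y,z:ray('top',260+x/6,140+y/6,z)
piv=T(365,118,.036);e=T(399,533,.032);d=(e-piv)[:2];print('end',e,'angle',np.radians(np.degrees(np.arctan2(d[1],d[0]))%360-183.62))
a=cv2.imread('pics/f_topfull.png').astype(np.float32);a0=np.load('top0im.npy').astype(np.float32)
b=cv2.imread('pics/f_side.png').astype(np.float32);b0=np.load('side0im.npy').astype(np.float32)
g=lambda i:i.mean(2)
for n,i,j,(x,y,w,h) in [('filter top',a,a0,(180,195,40,55)),('filter side',b,b0,(222,325,72,52)),('mirror side',b,b0,(392,100,28,36))]:
    print(n,cv2.phaseCorrelate(g(i[y:y+h,x:x+w]),g(j[y:y+h,x:x+w])))
E
```

```text
end [0.42252121 0.03212439 0.032     ] angle -0.0066834469297901615
filter top ((-0.08809355213674763, -0.10501561778379553), 0.8463483768701553)
filter side ((-0.10470403502145587, -0.030131430840175), 0.8099442901925294)
mirror side ((0.059464781437814196, -0.023056541991099522), 1.0013788046660246)
```

```bash
python3 -c "
from workcell import sign_off
print(sign_off())"
```

```text
the job is handed in; nothing more can be done
None
```

I pushed the lens arm's free end with closed fingers until it met the stop post, then backed off, lifted clear and handed the job in at about 14 s. The hand-in gives no verdict, so the result below rests on my own checks.

- **At the stop:** the wrist force rose to about 28 N over the last 1 mm of travel, at the contact position I had predicted from the images. After retreating, the top view puts the lens arm at -0.007 rad, which is zero within the measuring error. The bar lies along the post, with the lens in front of the camera.
- **Mirror and filter arm:** image shifts against the starting pictures were about 0.1 px or less. That is well under 1 mm, so neither moved.
- **Robot at hand-in:** it was clear of everything, with the wrist force at noise level.
- **Disagreements:** the side camera showed the closed fingertips about 37 mm higher than the reported tool position. I set the pushing height by camera, so the reported z was -0.016 while the tip was about 21 mm above the bench; I did not find the cause. A raw brightness difference at the filter arm was also high (14), which I put down to the robot's shadow, since the shift check there was near zero.

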